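# Fit the knob to a gas tap, press and turn it on, and hold it in

### The arm

A 6-joint arm with a two-finger parallel gripper is mounted at the origin on the work surface. World frame = base frame: x ahead of the robot, y to its left, z up, the work surface at z = 0. Lengths are in m, angles in rad, forces in N, time in s.
With the tool pointing down it reaches from about 0.35 to 0.775 m from the base axis. Payload 5.5 kg.
Tool frame: the origin (TCP) lies midway between the tips of the shut fingers; the grasp point (between the pads) lies 19 mm behind it; z points along the fingers, y is the direction in which the jaws open and shut (so a half turn about z gives the same grasp; the last joint's range is limited). The gripper opens to 85 mm and grips with 20 to 120 N. Pads are 22 mm wide; open, the fingers measure 114 mm over their backs; the gripper's body (76 mm by 85 mm) begins 54 mm behind the grasp point. The pads swing forward as they close: fully open they stand 13 mm farther back than shut.
Start: joints at [-1.49, 0.313, 0.046, 1.304, 0, 1.431], TCP at [0.126, -0.561, 0.231] pointing down, gripper open.
Joint ranges: [-2.76, 2.76], [-0.86, 1.69], [-1.03, 1.26], [-2.2, 2.34], [-1.47, 1.5], [-3.14, 3.14]. Speed limits (rad/s): [2.57, 2.57, 3.14, 3.14, 3.14, 3.14].

### API

Orientations are given as a unit quaternion [w, x, y, z].
In Python, from workcell import env gives the robot as it stands.
- The arm moves only by the shell command python3 -m pendant 'ROWS' [FORCE]. ROWS is JSON, a list of rows, each a list of 3 entries, a list of its own where there are three numbers: the shift along the tool's x, y, z each as a share of 20 mm, from -1 to 1, then the turn about the tool's z as a share of 6 degrees, from -1 to 1, then the closure, from -1 (fully open) to 1 (shut). In form: [[[tx, ty, tz], turn, claw], ...]. A call has 1 to 12 rows; each row shifts and turns the commanded pose from where the row before left it, along the tool's axes as they then stand; what a row does not reach is not made up. A row lasts 1/8 s, in which the tool goes at most 62.5 mm and 10.7 degrees, less where a joint would pass 70% of its speed; a pose out of reach is approached as far as the arm can. A call with a number of a shift or a turn outside -1 to 1 is refused whole. A call with a gripper value outside its range is refused whole. The fingers move at their own pace and stop on an object; FORCE is the grip in N (left out, the last holds). Time passes only in rows, so rows that do not move let the fingers close. It gives the time, the measured TCP pose, the force and the opening at its end, in the units of the state.
- env.get_state(): the state, without advancing time (a new reading comes with each control period).
- env.read_camera(name): name is "scene" or "top" or "wrist"; returns a dict with "color" (400x640x3 uint8, blue, green, red), "mtx" (3x3 intrinsics, pixels), "view" (4x4, takes a point from world to camera coordinates). Camera axes: x right, y down, z forward; pixel columns grow to the right and rows downward; lengths in m; the calibration is good to about 2 mm. A picture is of the moment at which its call begins. There is no depth.
- env.hand_in(): hands the job in, once; it reports no verdict.
Trained networks look in the newest picture that a camera, given by its name, has taken for a name from the list of things; names that differ only in an ending like _2 or _b are one class to them, and where a whole thing is asked for, a point or a joint stands for the part that bears it (a point fixed in the world has none). Each returns a list of dicts, best first, with "p" (0 to 1); they miss things now and then, are a little off and sometimes report something else, mostly with a low value. They report only what shows in the picture. A call takes as long as a camera call. They do not tell look-alikes from the thing itself.
- env.boxes_of(camera, thing): "location" ([column, row] in pixels, amid what is visible of it).
- env.cut_out(camera, thing): "region" (400x640 bool, what is visible of it) and "location" ([column, row] in pixels, amid what is visible of it).
The state is a dict: "clock": time; "joint_pos": joint angles; "qvel": joint speeds; "tau": joint torques, N m; "tcp_pos": TCP position; "orientation": TCP orientation; "wrist_force": force on the tool from outside, world axes, zero at the start; "ft_torque": the same for the moment, N m; "finger_gap": finger opening in m.
Only numpy, scipy, OpenCV 4.12 (cv2) and the standard library are available. Lean on these libraries where they do the work, as an engineer would, in place of code of your own. Each camera call takes 0.05 s, during which the arm holds its last target.

### The job

Pick up the red knob, turn it so that its D-shaped hole matches the tap's D-shaped spindle, and push it fully home on the spindle. Then press knob and spindle well down against the spring and, keeping it pressed, turn it anticlockwise (seen from above) as far as it goes. Finish while still holding the knob pressed down at that stop, as one holds in a gas tap, and leave the brass fittings and the carton where they are.

Things in the scene. Friction and masses are not known exactly. Their poses are not given: they have to be found in the camera images.
- knob_center (a point): Centre of the loose red knob (on its axis, 26 mm above the underside). 52 mm tall, 70 g, stands hole-down on the table. Below a round hub, 44 mm diameter, 24 mm tall; on it a grip bar 14 mm wide, 40 mm long (along x), from 24 to 52 mm above the underside: grasp across this bar. z up along the axis; a white stripe on the bar marks the +x side, where the hole has its flat.
- knob_hole (a point): Mouth of the knob's D-shaped hole, centre of its underside: 18 mm deep, 21.6 mm diameter, flat 4.8 mm from the axis on the +x side (under the white stripe). Axes as knob_center.
- spindle_top (a point): Centre of the top end of the tap's upright steel D-spindle, 90 mm above the table when not pressed; moves with it. 20 mm diameter, flat 4 mm from the axis on the +x side, top edge chamfered 2 mm; 0.8 mm clearance all round in the knob's hole. x points out of the flat, z up. The knob goes on only with its stripe to the side of the flat; fully home, knob_center is 10 mm above this point.
- collar_top (a point): Centre of the steel collar's top face on the spindle, 16 mm below spindle_top, 34 mm diameter: the knob's underside rests here when fully home. A yellow nib on its +x side (the side of the flat) reaches 29 mm out. Axes as spindle_top.
- dial_center (a point): Centre of the top of the fixed tap's white dial, 72 mm diameter, 53 mm above the table, on the spindle's axis. Brass tap body with pipe stubs and blue jaws (below 45 mm) on a fixed steel plate 120 x 120 x 8 mm. A black mark on the dial shows where the flat points at turn 0, a red one at the stop.
- tap_press (a joint): How far the spindle (with collar and knob) is pressed down, m: 0 up, 0.010 at the bottom stop. Spring: about 4 N before it moves, about 8 N at 5 mm, 12 N at the bottom; it springs back up when let go. Counts as pressed beyond 5 mm.
- tap_turn (a joint): Turn of the spindle, rad: 0 at the black mark on the dial, grows anticlockwise seen from above to the stop at 1.1 (63 degrees) at the red mark. Stiff (0.04 N m), stays where left. The knob has about 0.1 to 0.2 rad of play on the spindle, so the spindle lags the knob by that. Starts at 0 to 0.25.
- tee_center (a point): Centre of a loose brass pipe tee, 62 x 30 x 46 mm; to be left alone.
- coupling_center (a point): Centre of a loose brass coupling standing upright, 36 mm diameter, 40 mm tall; to be left alone.
- carton_center (a point): Centre of a cardboard carton 70 x 110 x 55 mm; to be left alone.
Things that resemble listed ones, but are neither listed nor needed, are in the scene too. Leave any green, pink or turquoise look-alike of the part that bears knob_center alone.

How it is judged:
On the way:
1. the knob is home on the D-spindle and pressed down more than 5 mm, before the spindle is turned (z of knob_center in the frame of spindle_top below 0.0125 m and horizontal distance between knob_center and spindle_top below 0.003 m and angle between the x axis of knob_center and the x axis of spindle_top, either way round below 0.3 rad and angle between knob_center's own z axis and vertical below 0.1 rad and value of joint tap_press above 0.005 m and value of joint tap_turn below 0.6 rad), for 0.1 s.
At the end, for the whole second after the job is handed in: The gripper holds the knob (more than 2 N): it is home on the spindle (within 2.5 mm of the collar, within 3 mm of the axis, flat to flat, upright), pressed down more than 5 mm of 10, turned to within 0.28 rad (16 degrees) of the anticlockwise stop (more than 0.82 rad), and still (z of knob_center in the frame of spindle_top below 0.0125 m and horizontal distance between knob_center and spindle_top below 0.003 m and angle between the x axis of knob_center and the x axis of spindle_top, either way round below 0.3 rad and angle between knob_center's own z axis and vertical below 0.1 rad and value of joint tap_press above 0.005 m and value of joint tap_turn above 0.82 rad and contact force between knob and the fingers above 2 N and linear speed of knob below 0.03 m/s); the arm keeps its last pose, push and grip.
It fails at once if the spindle is turned on without being kept pressed (value of joint tap_turn above 0.6 rad and value of joint tap_press below 0.002 m).
It fails at once if the tee is moved more than 20 mm (distance of tee_center from where it was at the start of the episode above 0.02 m).
It fails at once if the coupling is moved more than 20 mm (distance of coupling_center from where it was at the start of the episode above 0.02 m).
It fails at once if the carton is moved more than 20 mm (distance of carton_center from where it was at the start of the episode above 0.02 m).
It also fails if it takes over 45 s, if anything falls off the work surface, if the arm or the gripper's body presses on something with over 40 N, if the wrist force passes 120 N, or if a joint passes its speed limit or range.

## Working session

There is one attempt and no reset: what is moved stays moved. The work goes in short steps, Python scripts to look and compute and a shell command to move; the robot and the scene stay as the last step left them, time stands still between calls to the robot, and variables do not carry over. Pictures are saved under pics/ and viewed, and the job is handed in when it is done.

```bash
ls; mkdir -p pics; cat > h.py <<'E'
import numpy as np, cv2
from workcell import env
def cam(n):
    return env.read_camera(n)
def ray(c,px):
    V=np.array(c["view"]);K=np.array(c["mtx"])
    d=np.linalg.inv(K)@np.array([px[0],px[1],1.0])
    R=V[:3,:3];o=-R.T@V[:3,3];return o,R.T@d
def atz(c,px,z):
    o,d=ray(c,px);return o+d*(z-o[2])/d[2]
def proj(c,p):
    V=np.array(c["view"]);K=np.array(c["mtx"])
    q=K@(V[:3,:3]@np.array(p)+V[:3,3]);return q[:2]/q[2]
E
python3 - <<'E'
from h import *
print(env.get_state())
for n in ["scene","top","wrist"]:
    c=cam(n);cv2.imwrite(f"pics/{n}0.png",c["color"])
    for t in ["knob_center","spindle_top","dial_center","tee_center","coupling_center","carton_center"]:
        print(n,t,[(round(b["p"],2),np.round(b["location"]).tolist()) for b in env.boxes_of(n,t)])
E
```

```text
pics
{'clock': 0.0, 'joint_pos': array([-1.48963817e+00,  3.14001205e-01,  4.49610852e-02,  1.30360321e+00,
       -8.00404956e-06,  1.43121577e+00]), 'qvel': array([-4.89868861e-04, -1.55876908e-03,  2.25383713e-04, -9.25886400e-05,
        1.06754358e-03, -1.79808198e-04]), 'tau': array([-8.57397099e-04, -4.80630612e+01,  2.98532617e+01,  1.95544615e-02,
       -2.87276007e-04, -1.21973343e-06]), 'tcp_pos': array([ 0.12585297, -0.56052343,  0.2304011 ]), 'orientation': array([-9.23223706e-04,  9.93915058e-01,  1.10145376e-01,  2.29724131e-05]), 'wrist_force': array([-0.6621827 ,  0.27886396,  0.59073685]), 'ft_torque': array([-0.0118552 ,  0.03650312,  0.00682927]), 'finger_gap': 0.08550323640097555}
scene knob_center [(0.63, [366.0, 153.0]), (0.58, [349.0, 171.0]), (0.58, [312.0, 167.0]), (0.57, [372.0, 190.0])]
scene spindle_top [(0.49, [229.0, 246.0])]
scene dial_center [(0.76, [237.0, 272.0])]
scene tee_center [(0.66, [342.0, 227.0])]
scene coupling_center [(0.73, [289.0, 202.0]), (0.5, [345.0, 226.0])]
scene carton_center [(0.64, [440.0, 188.0])]
top knob_center [(0.97, [226.0, 245.0]), (0.92, [182.0, 251.0]), (0.82, [242.0, 201.0])]
top spindle_top [(0.8, [429.0, 219.0])]
top dial_center [(0.79, [422.0, 221.0])]
top tee_center [(0.71, [316.0, 185.0])]
top coupling_center [(0.65, [321.0, 249.0])]
top carton_center [(0.91, [202.0, 136.0])]
wrist knob_center []
wrist spindle_top []
wrist dial_center []
wrist tee_center []
wrist coupling_center []
wrist carton_center []
```

View pics/scene0.png

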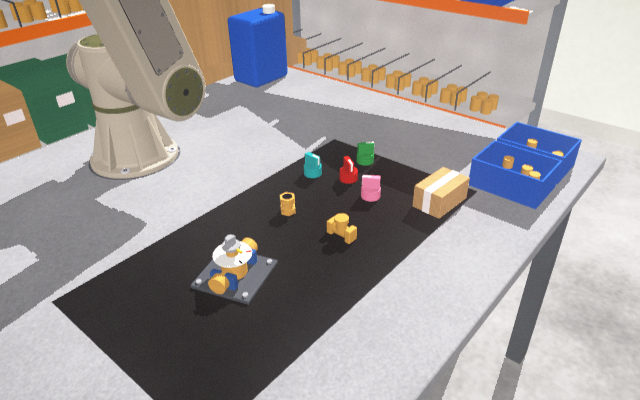

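View pics/top0.png

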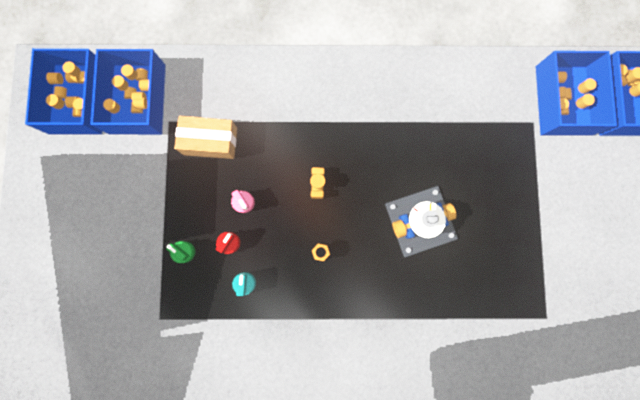

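```bash
python3 - <<'E'
import cv2
a=cv2.imread("pics/top0.png")
b=cv2.resize(a[180:280,150:280],None,fx=4,fy=4,interpolation=cv2.INTER_CUBIC)
cv2.imwrite("pics/crop1.png",b)
b=cv2.resize(a[170:270,375:475],None,fx=6,fy=6,interpolation=cv2.INTER_CUBIC)
cv2.imwrite("pics/crop2.png",b)
E
```

```text
(no output)
```

View pics/crop1.png

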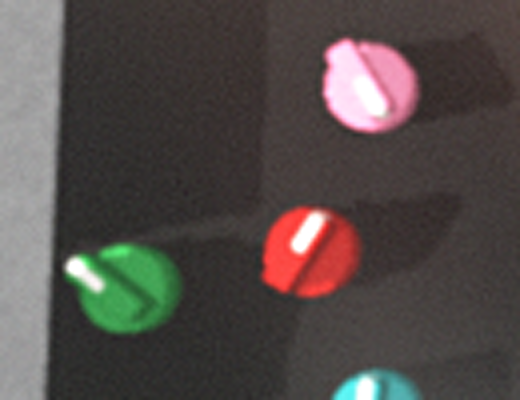

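View pics/crop2.png

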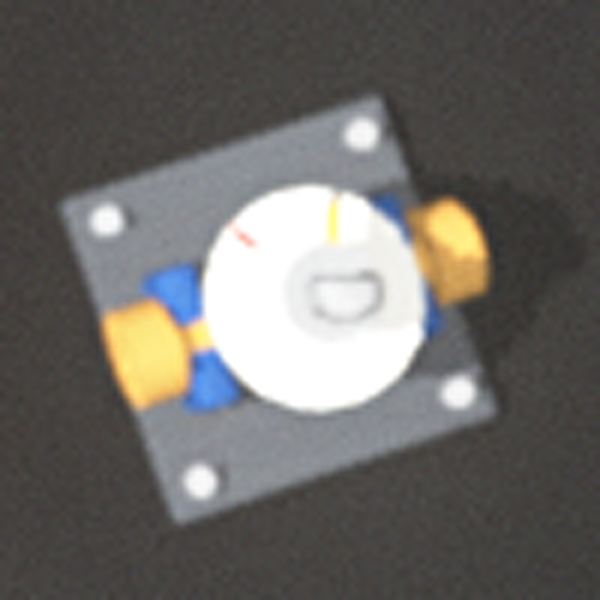

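The red knob is at top pixel (228,243). The look-alikes are pink (242,201), green (181,251) and turquoise (243,284). Only the first is red, and its white stripe points up-right. On the tap, the nib is at about (431,207), and the flat faces up in the image.

```bash
python3 - <<'E'
from h import *
c=cam("top");im=c["color"].astype(int)
o,_=ray(c,(320,200));print("cam",o, "u dir",atz(c,(330,200),0)-atz(c,(320,200),0))
B,G,R=im[...,0],im[...,1],im[...,2]
m=(R>110)&(G<90)&(B<90); m[:, :200]=0;m[:230]=0;m[260:]=0;m[:,260:]=0
ys,xs=np.nonzero(m);print("red",m.sum(),xs.min(),xs.max(),ys.min(),ys.max())
w=(R>170)&(G>150)&(B>150);w[:230]=0;w[260:]=0;w[:,:212]=0;w[:,245:]=0
ys,xs=np.nonzero(w);pts=np.array([atz(c,(x,y),.052)[:2] for x,y in zip(xs,ys)])
mu=pts.mean(0);u,s,vt=np.linalg.svd(pts-mu);print("stripe",mu,vt[0],np.degrees(np.arctan2(vt[0][1],vt[0][0])),len(pts),np.ptp((pts-mu)@vt[0]))
full=((m|w)).astype(np.uint8)
cs,_=cv2.findContours(full,0,2);cc=max(cs,key=cv2.contourArea);(x,y),r=cv2.minEnclosingCircle(cc);print(x,y,r,atz(c,(x,y),.024))
# tap
f=lambda px,z:atz(c,(375+(px[0]+.5)/6-.5,170+(px[1]+.5)/6-.5),z)
print("dial",f((313,298),.053)); 
for z in(.09,):print("spin",f((346,298),z))
print("collar",f((335,297),.074),"nib",f((335,203),.072),f((333,240),.072))
print("flat ends",f((316,278),.09),f((378,274),.09))
print("red mark",f((233,227),.053),f((255,243),.053),"black?",f((338,190),.053))
for t in["knob_center","spindle_top","dial_center"]:
  for b in env.cut_out("top",t):
    r=b["region"].astype(np.uint8);print(t,b["p"],b["location"],r.sum())
E
```

```text
cam [0.4939142  0.07658025 0.82809052] u dir [-1.36372652e-05 -2.13285912e-02  0.00000000e+00]
red 384 215 239 231 254
stripe [0.51571441 0.25271209] [-0.83074793  0.55664879] 146.17564515343642 47 0.022071949728768962
226.91378784179688 243.79310607910156 13.00203800201416 [0.50390908 0.25786937 0.024     ]
dial [ 0.5514463  -0.14399878  0.053     ]
spin [ 0.54868889 -0.14390991  0.09      ]
collar [ 0.55020306 -0.14514522  0.074     ] nib [ 0.58094696 -0.14683227  0.072     ] [ 0.56886958 -0.14574825  0.072     ]
flat ends [ 0.55502818 -0.13463937  0.09      ] [ 0.55627654 -0.15432639  0.09      ]
red mark [ 0.57512467 -0.11815537  0.053     ] [ 0.56977364 -0.12531708  0.053     ] black? [ 0.58749483 -0.1536055   0.053     ]
knob_center 0.93 [182.9, 251.4] 458
knob_center 0.7 [247.4, 286.7] 405
knob_center 0.63 [242.7, 197.7] 400
knob_center 0.57 [226.7, 244.3] 406
spindle_top 0.6 [226.2, 242.9] 407
spindle_top 0.57 [429.1, 215.8] 262
dial_center 0.69 [420.0, 222.0] 3361
```

```bash
python3 -m pendant '[[[0.98,-0.5,0],0,-1],[[0.98,-0.5,0],0,-1],[[0.98,-0.5,0],0,-1],[[0.98,-0.5,0],0,-1],[[0.98,-0.5,0],0,-1],[[0.98,-0.5,0],0,-1],[[0.98,-0.5,0],0,-1],[[0.98,-0.5,0],0,-1],[[0.98,-0.5,0],0,-1],[[0.98,-0.5,0],0,-1],[[0.98,-0.5,0],0,-1],[[0.98,-0.5,0],0,-1]]'
```

```text
clock: 2.75
tcp_pos: [0.3302, -0.3912, 0.2314]
orientation: [0.0, 0.994, 0.11, 0.0]
wrist_force: [-0.9, -0.3, 0.1]
finger_gap: 0.0848
```

```bash
python3 -m pendant '[[[0.98,-0.5,0],0,-1],[[0.98,-0.5,0],0,-1],[[0.98,-0.5,0],0,-1],[[0.98,-0.5,0],0,-1],[[0.98,-0.5,0],0,-1],[[0.98,-0.5,0],0,-1],[[0.98,-0.5,0],0,-1],[[0.98,-0.5,0],0,-1],[[0.98,-0.5,0],0,-1],[[0.98,-0.5,0],0,-1]]'
```

```text
clock: 4.0
tcp_pos: [0.4992, -0.2505, 0.2313]
orientation: [0.0, 0.994, 0.11, 0.0]
wrist_force: [0.6, -0.2, 0.0]
finger_gap: 0.0858
```

```bash
python3 -m pendant '[[[0.22,-0.97,0],0,-1],[[0.22,-0.97,0],0,-1],[[0.22,-0.97,0],0,-1],[[0.22,-0.97,0],0,-1],[[0.22,-0.97,0],0,-1],[[0.22,-0.97,0],0,-1],[[0.22,-0.97,0],0,-1],[[0.22,-0.97,0],0,-1],[[0.22,-0.97,0],0,-1],[[0.22,-0.97,0],0,-1],[[0.22,-0.97,0],0,-1],[[0.22,-0.97,0],0,-1]]'
```

```text
clock: 5.5
tcp_pos: [0.4989, -0.0119, 0.2312]
orientation: [0.0, 0.994, 0.11, -0.0]
wrist_force: [0.5, -0.6, 1.3]
finger_gap: 0.0857
```

```bash
python3 -m pendant '[[[0.22,-0.97,0],0,-1],[[0.22,-0.97,0],0,-1],[[0.22,-0.97,0],0,-1],[[0.22,-0.97,0],0,-1],[[0.22,-0.97,0],0,-1],[[0.22,-0.97,0],0,-1],[[0.22,-0.97,0],0,-1],[[0.22,-0.97,0],0,-1],[[0.22,-0.97,0],0,-1],[[0.22,-0.97,0],0,-1]]'
python3 - <<'E'
from h import *
s=env.get_state();print(s["joint_pos"])
c=cam("wrist");cv2.imwrite("pics/w1.png",c["color"])
E
```

```text
clock: 6.75
tcp_pos: [0.4992, 0.187, 0.2312]
orientation: [0.0, 0.994, 0.11, -0.0]
wrist_force: [0.3, -0.3, -0.5]
finger_gap: 0.0853
[ 2.07782083e-01  2.31735090e-01 -6.34606827e-02  1.27567650e+00
 -1.13893862e-04  3.12852555e+00]
```

View pics/w1.png

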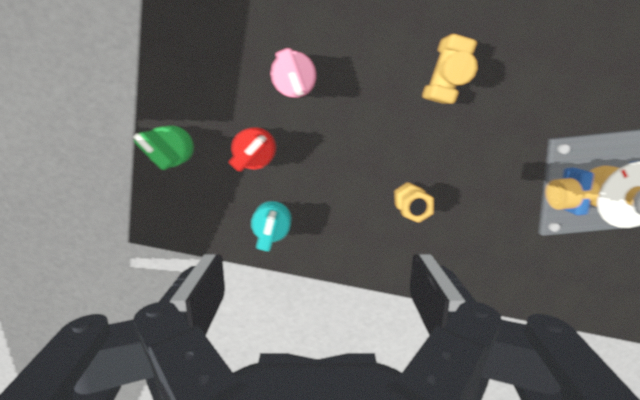

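The wrist view shows the red knob at (253,148), with its stripe up-right on the bar. The other three are pink, turquoise and green. I'll measure it from here, since no move is needed.

```bash
cat > k.py <<'E'
from h import *
from scipy.optimize import least_squares
def knobfit(c,box,show=None):
    x0,y0,x1,y1=box
    im=c["color"].astype(int);B,G,R=im[...,0],im[...,1],im[...,2]
    red=(R>90)&(G<R*.55)&(B<R*.55)
    wh=(R>150)&(G>140)&(B>140)
    msk=np.zeros(red.shape,bool);msk[y0:y1,x0:x1]=1
    red&=msk;wh&=msk
    tgt=(red|wh)
    def sil(p):
        x,y,a=p;th=np.linspace(0,2*np.pi,60);o=np.zeros(red.shape,np.uint8)
        S=16
        ring=[[x+.022*np.cos(t),y+.022*np.sin(t),z] for z in(0,.024) for t in th]
        ca,sa=np.cos(a),np.sin(a)
        bar=[[x+u*ca-v*sa,y+u*sa+v*ca,z] for z in(.024,.052) for u in(-.02,.02) for v in(-.007,.007)]
        for P in(ring,bar):
            q=np.array([proj(c,p) for p in P],np.float32)
            h=cv2.convexHull(q);cv2.fillConvexPoly(o,np.round(h*S).astype(np.int32),1,shift=4)
        return o.astype(bool)
    return tgt,wh,sil
E
python3 - <<'E'
from k import *
from scipy.optimize import minimize
c=cam("wrist")
tgt,wh,sil=knobfit(c,(222,118,285,180))
print(tgt.sum(),wh.sum())
def cost(p): 
    s=sil((p[0]/1000,p[1]/1000,p[2]/57.3))
    return (s^tgt).sum()
best=min(((cost(p0:=(505+dx,258+dy,a)),p0) for dx in(-6,0,6) for dy in(-6,0,6) for a in range(-60,-9,10)))
print(best)
r=minimize(cost,best[1],method="Nelder-Mead",options=dict(initial_simplex=[np.array(best[1])+d for d in([0,0,0],[4,0,0],[0,4,0],[0,0,8])]))
print(r.x,r.fun)
ys,xs=np.nonzero(wh);p=np.array([atz(c,q,.052)[:2] for q in zip(xs,ys)]);mu=p.mean(0);v=np.linalg.svd(p-mu)[2][0];print("stripe",mu,np.degrees(np.arctan2(v[1],v[0])))
t=atz(c,(253,148),.03);print(t)
E
```

```text
1561 163
(np.int64(238), (505, 264, -30))
[506.23945189 261.42668229 -28.86734325] 56.0
stripe [0.51615963 0.25482318] 146.6426620752177
[0.50882754 0.26337974 0.03      ]
```

```bash
python3 -m pendant '[[[0,0,0.2],-1,-0.4],[[0,0,0.2],-1,-0.4],[[0,0,0.2],-1,-0.4],[[0,0,0.2],-1,-0.4],[[0,0,0.2],-1,-0.4],[[0,0,0.2],-1,-0.4],[[0,0,0.2],-1,-0.4],[[0,0,0.2],-1,-0.4],[[0,0,0.2],-1,-0.4],[[0,0,0.2],-1,-0.4],[[0,0,0.2],-1,-0.4],[[0,0,0.2],-1,-0.4]]'
```

```text
clock: 8.35
tcp_pos: [0.4994, 0.1854, 0.1831]
orientation: [0.0, 0.738, 0.674, -0.0]
wrist_force: [0.5, 0.1, 0.1]
finger_gap: 0.0598
```

```bash
python3 -m pendant '[[[0,0,0.2],-1,-0.4],[[0,0,0.2],-1,-0.4],[[0,0,0.2],-1,-0.4],[[0,0,0.2],-1,-0.4],[[0,0,0.2],-1,-0.4],[[0,0,0.2],-1,-0.4],[[0,0,0.2],-1,-0.4],[[0,0,0.2],-1,-0.4],[[0,0,0.2],-1,-0.4],[[0,0,0.2],-1,-0.4],[[0,0,0],-0.5,-0.4]]'
cat > mv.py <<'E'
import sys
from h import *
def yaw(s):
    w,x,y,z=s["orientation"];return np.arctan2(2*(x*y+w*z),1-2*(y*y+z*z))
def show(tx,ty,tz):
    s=env.get_state();a=yaw(s);d=np.array([tx,ty,tz])-s["tcp_pos"]
    c,n=np.cos(a),np.sin(a)
    t=np.array([d[0]*c+d[1]*n,d[0]*n-d[1]*c,-d[2]])/.02
    print("yaw",np.degrees(a),"tcp",s["tcp_pos"],"units(x20mm)",t.round(3),"q6",s["joint_pos"][5],"F",s["wrist_force"].round(1),"gap",s["finger_gap"])
if __name__=="__main__": show(*map(float,sys.argv[1:4]))
E
python3 mv.py .5065 .2605 .10
```

```text
clock: 9.72
tcp_pos: [0.4992, 0.1853, 0.1428]
orientation: [-0.0, 0.278, 0.961, -0.0]
wrist_force: [-0.6, 0.0, 0.6]
finger_gap: 0.0596
yaw 147.74420741650414 tcp [0.49917095 0.18533347 0.14284163] units(x20mm) [1.696 3.374 2.142] q6 0.7678976800243881 F [-0.6  0.   0.6] gap 0.059646426358743454
```

```bash
python3 -m pendant '[[[0.45,0.9,0.3],0,-0.4],[[0.45,0.9,0.3],0,-0.4],[[0.45,0.9,0.3],0,-0.4],[[0.35,0.67,0.3],0,-0.4],[[0,0,0],0,-0.4]]'
python3 mv.py .5065 .2605 .10
python3 - <<'E'
from h import *
for n in("wrist","top"):
  c=cam(n);cv2.imwrite(f"pics/{n}2.png",c["color"])
E
```

```text
clock: 10.35
tcp_pos: [0.5062, 0.2621, 0.1183]
orientation: [-0.001, 0.278, 0.961, -0.0]
wrist_force: [-0.2, -0.3, -1.0]
finger_gap: 0.0603
yaw 147.77336701052664 tcp [0.50618398 0.26205745 0.11829476] units(x20mm) [-0.055 -0.057  0.915] q6 0.8994439780894703 F [-0.2 -0.3 -1. ] gap 0.060289529663083666
```

View pics/wrist2.png

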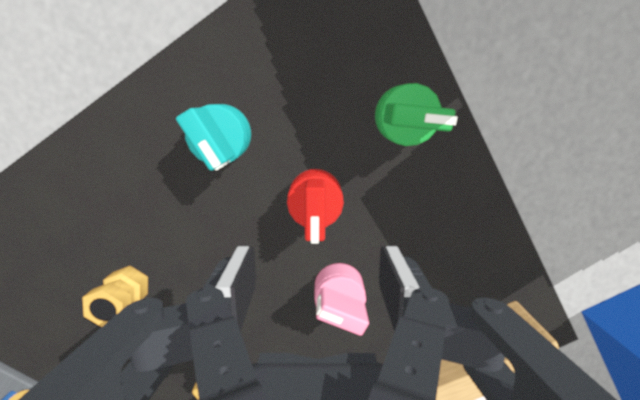

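```bash
python3 - <<'E'
from k import *
from scipy.optimize import minimize
c=cam("wrist");print("tcp axis proj",proj(c,[.5062,.2621,.04]),proj(c,[.5062,.2621,.118]))
tgt,wh,sil=knobfit(c,(280,160,350,250))
print(tgt.sum(),wh.sum())
def cost(p): 
    s=sil((p[0]/1000,p[1]/1000,p[2]/57.3))
    return (s^tgt).sum()
best=min(((cost(p0:=(505+dx,258+dy,a)),p0) for dx in(-6,0,6) for dy in(-6,0,6) for a in range(-60,-9,10)))
r=minimize(cost,best[1],method="Nelder-Mead",options=dict(initial_simplex=[np.array(best[1])+d for d in([0,0,0],[4,0,0],[0,4,0],[0,0,8])]))
print(best,r.x,r.fun)
ys,xs=np.nonzero(wh);p=np.array([atz(c,q,.052)[:2] for q in zip(xs,ys)]);mu=p.mean(0);v=np.linalg.svd(p-mu)[2][0];print("stripe",mu,np.degrees(np.arctan2(v[1],v[0])))
im=c["color"].copy();s=sil((r.x[0]/1000,r.x[1]/1000,r.x[2]/57.3)).astype(np.uint8)
cv2.drawContours(im,cv2.findContours(s,0,2)[0],-1,(255,255,0),1)
cv2.imwrite("pics/fit2.png",cv2.resize(im[140:270,250:380],None,fx=4,fy=4))
E
```

```text
tcp axis proj [316.79867233 207.18210273] [316.55281415 257.34074181]
2991 253
(np.int64(441), (505, 264, -40)) [505.91370028 261.47856119 -32.38394921] 72.0
stripe [0.51524536 0.25558924] -31.407674182931313
```

View pics/fit2.png

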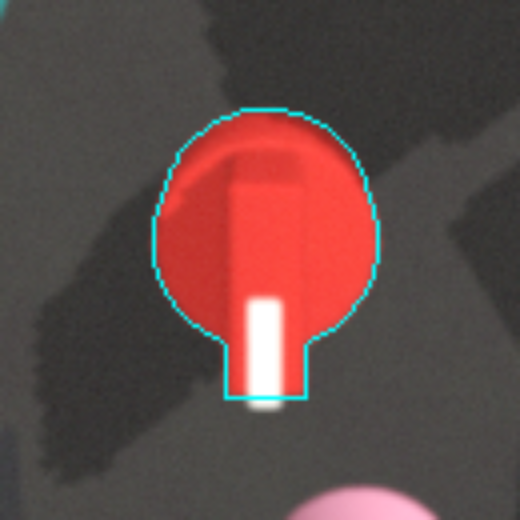

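The fit confirms it: this is the red knob at (0.506, 0.2615), bar at -32°. The tool is 0.6 mm off and aligned. I'll go down and grip.

```bash
python3 -m pendant '[[[0,-0.03,0.8],0,-0.4],[[0,0,0.8],0,-0.4],[[0,0,0.8],0,-0.4],[[0,0,0.8],0,-0.4],[[0,0,0.8],0,-0.4],[[0,0,0.4],0,-0.4],[[0,0,0],0,-0.4]]'
python3 mv.py .5059 .2615 .030
```

```text
clock: 11.38
tcp_pos: [0.506, 0.2601, 0.0305]
orientation: [-0.001, 0.279, 0.96, -0.0]
wrist_force: [-0.8, 0.2, 0.4]
finger_gap: 0.06
yaw 147.65553124885207 tcp [0.5060006  0.2601323  0.03045611] units(x20mm) [0.041 0.055 0.023] q6 0.898351634670758 F [-0.8  0.2  0.4] gap 0.059960556365714436
```

```bash
python3 -m pendant '[[[0,0,0],0,1],[[0,0,0],0,1],[[0,0,0],0,1],[[0,0,0],0,1],[[0,0,0],0,1],[[0,0,-0.5],0,1],[[0,0,-1],0,1]]' 60
python3 mv.py .55 -.1445 .16
```

```text
clock: 12.25
tcp_pos: [0.5054, 0.2599, 0.0608]
orientation: [-0.001, 0.279, 0.96, -0.001]
wrist_force: [0.2, 0.3, -0.0]
finger_gap: 0.0125
yaw 147.64784262068187 tcp [0.50537859 0.25987849 0.06078417] units(x20mm) [-12.704 -15.887  -4.961] q6 0.8983925825775702 F [ 0.2  0.3 -0. ] gap 0.012489475180854909
```

```bash
python3 -m pendant '[[[0,0,-1],0,1],[[0,0,-1],0,1],[[-0.4,-0.5,-1],0,1],[[-0.8,-1,-1],0,1],[[-0.8,-1,-1],0,1],[[-0.8,-1,0],0,1],[[-0.8,-1,0],0,1],[[-0.8,-1,0],0,1],[[-0.8,-1,0],0,1],[[-0.8,-1,0],0,1],[[-0.4,-0.5,0],0,1],[[0,0,0],0,1]]'
python3 mv.py .55 -.1445 .16
python3 - <<'E'
from h import *
for n in("wrist",):
  c=cam(n);cv2.imwrite(f"pics/{n}3.png",c["color"])
E
```

```text
clock: 13.75
tcp_pos: [0.529, 0.0562, 0.1613]
orientation: [-0.0, 0.279, 0.96, 0.0]
wrist_force: [-0.1, 1.1, -0.0]
finger_gap: 0.0127
yaw 147.57197843174282 tcp [0.52897    0.05617134 0.16133045] units(x20mm) [-6.268 -7.905  0.067] q6 0.5206857532056135 F [-0.1  1.1 -0. ] gap 0.012697886429883662
```

View pics/wrist3.png

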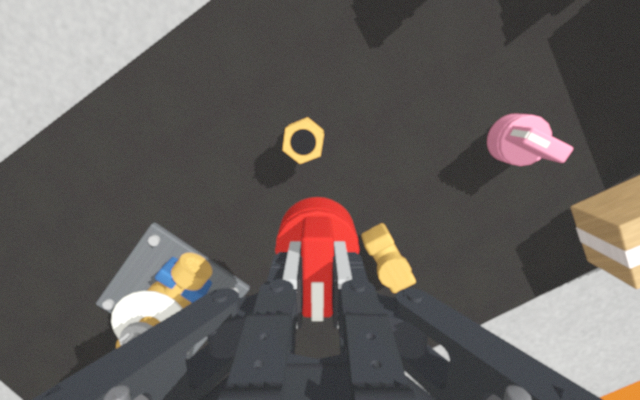

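```bash
python3 -m pendant '[[[0,0,0],-1,1],[[0,0,0],-1,1],[[0,0,0],-1,1],[[0,0,0],-1,1],[[0,0,0],-1,1],[[0,0,0],-0.4,1],[[-0.4,-1,0],0,1],[[-0.4,-1,0],0,1],[[-0.4,-1,0],0,1],[[-0.4,-1,0],0,1],[[-0.4,-1,0],0,1],[[-0.4,-1,0],0,1]]'
```

```text
clock: 15.3
tcp_pos: [0.5776, -0.065, 0.1612]
orientation: [-0.0, -0.0, 1.0, -0.0]
wrist_force: [0.5, 1.1, 0.1]
finger_gap: 0.0127
```

```bash
python3 -m pendant '[[[-0.5,-1,0],0,1],[[-0.5,-1,0],0,1],[[-0.6,-1,0],0,1],[[-0.6,-1,0],0,1],[[0,0,0],0,1],[[0,0,0],0,1]]'
python3 mv.py .55 -.1445 .16
python3 - <<'E'
from h import *
for n in("wrist",):
  c=cam(n);cv2.imwrite(f"pics/{n}4.png",c["color"])
E
```

```text
clock: 16.05
tcp_pos: [0.6209, -0.1432, 0.161]
orientation: [-0.0, -0.0, 1.0, 0.0]
wrist_force: [-0.8, 0.8, -0.4]
finger_gap: 0.0124
yaw -179.95144179711994 tcp [ 0.62085433 -0.14315359  0.16097642] units(x20mm) [ 3.543 -0.064  0.049] q6 -0.3534541403601339 F [-0.8  0.8 -0.4] gap 0.012353928415040048
```

View pics/wrist4.png

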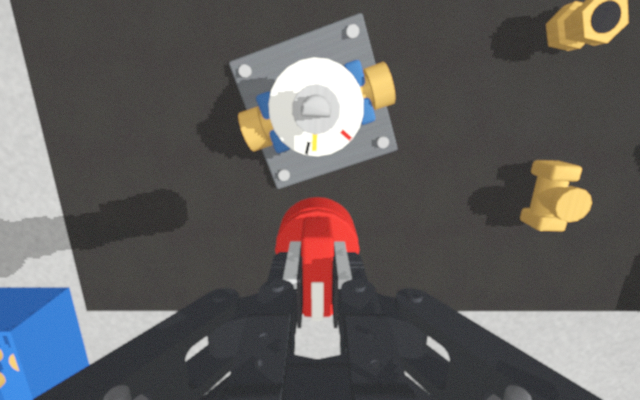

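```bash
python3 - <<'E'
from h import *
c=cam("wrist")
cv2.imwrite("pics/w4c.png",cv2.resize(c["color"][50:170,250:380],None,fx=5,fy=5,interpolation=cv2.INTER_CUBIC))
im=c["color"].astype(int);B,G,R=im[...,0],im[...,1],im[...,2]
y=(R>180)&(G>150)&(B<90);y[:, :300]=0;y[:,330:]=0;y[:130]=0;y[160:]=0
ys,xs=np.nonzero(y);p=np.array([atz(c,q,.072)[:2] for q in zip(xs,ys)]);print("nib",len(p),p.mean(0),p.min(0),p.max(0),np.polyfit(p[:,0],p[:,1],1))
# dial: white ellipse
w=((R>200)&(G>200)&(B>200)).astype(np.uint8);w[:40]=0;w[165:]=0;w[:,:262]=0;w[:,368:]=0
cs=cv2.findContours(w,0,2)[0];cc=cv2.convexHull(max(cs,key=cv2.contourArea));pp=np.array([atz(c,q[0],.053)[:2] for q in cc])
A=np.c_[2*pp,np.ones(len(pp))];s=np.linalg.lstsq(A,(pp**2).sum(1),rcond=None)[0];print("dial",s[:2],np.sqrt(s[2]+s[0]**2+s[1]**2))
g=im.min(2)
E
```

```text
nib 11 [ 0.57477882 -0.14382451] [ 0.57081904 -0.14429376] [ 0.57869769 -0.1435542 ] [-0.08550899 -0.09467575]
dial [ 0.55165133 -0.14234241] 0.03585920642187092
```

View pics/w4c.png

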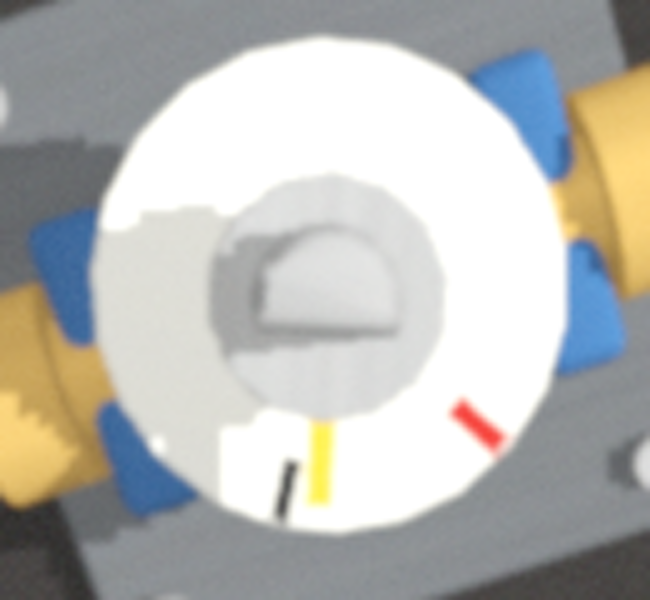

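```bash
python3 - <<'E'
from h import *
from scipy.optimize import least_squares
s=env.get_state();T=s["tcp_pos"];print(T)
c=cam("wrist")
f=lambda px,z:atz(c,(250+(px[0]+.5)/5-.5,50+(px[1]+.5)/5-.5),z)[:2]
pts=[f(p,.074) for p in((209,297),(443,290),(326,172),(327,418),(250,205),(405,205),(410,385))]
P=np.array(pts);A=np.c_[2*P,np.ones(len(P))];q=np.linalg.lstsq(A,(P**2).sum(1),rcond=None)[0];print("collar",q[:2],np.sqrt(q[2]+q[0]**2+q[1]**2))
a,b=f((262,331),.088),f((398,334),.088);print("flat",a,b,np.degrees(np.arctan2(a[1]-b[1],a[0]-b[0]))); print("mid",(a+b)/2)
print("spin top back",f((327,226),.09))
n1,n2=f((322,425),.072),f((318,502),.072);print("nib",n1,n2)
d=np.array([.55165,-.14234])
for nm,p in(("red",(480,425)),("black",(287,488)),("nibm",None)):
    v=(f(p,.053) if p else (n1+n2)/2)-d;print(nm,np.degrees(np.arctan2(v[1],v[0])))
# held knob: hub arc
im=c["color"].astype(int);B,G,R=im[...,0],im[...,1],im[...,2]
red=((R>90)&(G<R*.55)&(B<R*.55));red[:185]=0
arc=[]
for col in range(280,355,3):
    ys=np.nonzero(red[:,col])[0]
    if len(ys): arc.append((col,ys[0]))
print(arc)
cv2.imwrite("pics/kn.png",cv2.resize(c["color"][185:325,260:380],None,fx=4,fy=4,interpolation=cv2.INTER_CUBIC))
E
```

```text
[ 0.62078336 -0.14262366  0.1612514 ]
collar [ 0.55167347 -0.14267195] 0.016357914789902242
flat [ 0.55537973 -0.15110591] [ 0.55574034 -0.13326062] -91.15763730407873
mid [ 0.55556004 -0.14218326]
spin top back [ 0.5422939  -0.14255858]
nib [ 0.56915983 -0.14340065] [ 0.58019244 -0.14399938]
red 50.14167231030238
black -12.997042077694754
nibm -3.3801823898074805
[(280, np.int64(224)), (283, np.int64(216)), (286, np.int64(212)), (289, np.int64(208)), (292, np.int64(206)), (295, np.int64(203)), (298, np.int64(202)), (301, np.int64(200)), (304, np.int64(199)), (307, np.int64(198)), (310, np.int64(198)), (313, np.int64(197)), (316, np.int64(197)), (319, np.int64(197)), (322, np.int64(197)), (325, np.int64(198)), (328, np.int64(198)), (331, np.int64(199)), (334, np.int64(201)), (337, np.int64(202)), (340, np.int64(204)), (343, np.int64(207)), (346, np.int64(210)), (349, np.int64(213)), (352, np.int64(219))]
```

View pics/kn.png

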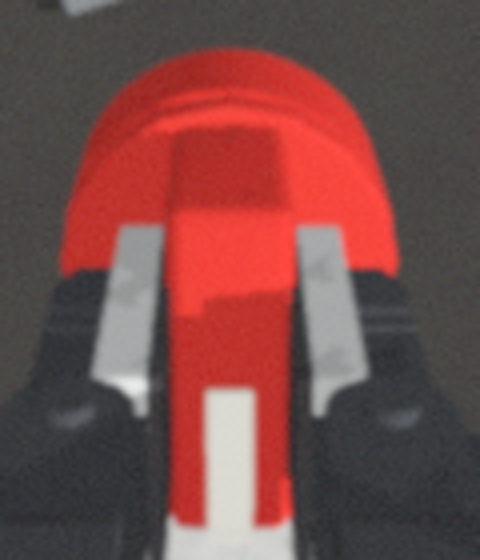

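```bash
python3 - <<'E'
from h import *
from scipy.optimize import least_squares
c=cam("wrist");T=env.get_state()["tcp_pos"]
im=c["color"].astype(int);B,G,R=im[...,0],im[...,1],im[...,2]
red=((R>90)&(G<R*.55)&(B<R*.55));red[:185]=0
arc=[]
for col in range(283,353,2):
    arc.append((col,np.nonzero(red[:,col])[0][0]-.5))
arc=np.array(arc,float)
th=np.linspace(0,2*np.pi,240)
def res(p):
    x,y,z=p[0],p[1],p[2] if len(p)>2 else T[2]-.0305
    q=np.array([proj(c,[x+.022*np.cos(t),y+.022*np.sin(t),zz]) for zz in(z,z+.024) for t in th],np.float32)
    h=cv2.convexHull(q)
    return [cv2.pointPolygonTest(h,(float(a),float(b)),True) for a,b in arc]
for p0 in([T[0],T[1]],[T[0],T[1],T[2]-.0305]):
    r=least_squares(res,p0,diff_step=1e-4);print(r.x-np.r_[T][:len(r.x)],np.sqrt(np.mean(r.fun**2)))
print("cam",ray(c,(320,200))[0]-T)
E
```

```text
[-0.00123626  0.00136398] 0.23540040904737952
[-0.00156713  0.00136425 -0.02932462] 0.23035243171413278
cam [-0.07540619  0.00137913  0.14267646]
```

```bash
python3 -m pendant '[[[0.85,0,0],0.3,1],[[0.85,0,0],0,1],[[0.85,0,0.5],0,1],[[0.85,0,0.5],0,1],[[0,0,0.4],0,1],[[0,0,0],0,1],[[0,0,0],0,1]]'
python3 mv.py .5529 -.1439 .130
python3 - <<'E'
from h import *
for n in("wrist","top","scene"):
  c=cam(n);cv2.imwrite(f"pics/{n}5.png",c["color"])
  print(env.get_state()["tcp_pos"])
  print(proj(c,[.5516,-.1439,.09]))
im=cv2.imread("pics/scene5.png")[190:310,180:300];cv2.imwrite("pics/s5.png",cv2.resize(im,None,fx=5,fy=5,interpolation=cv2.INTER_CUBIC))
im=cv2.imread("pics/top5.png")[170:270,375:475];cv2.imwrite("pics/t5.png",cv2.resize(im,None,fx=5,fy=5,interpolation=cv2.INTER_CUBIC))
E
```

```text
clock: 17.12
tcp_pos: [0.5541, -0.1418, 0.1336]
orientation: [0.0, 0.015, 1.0, -0.0]
wrist_force: [0.2, -0.3, 0.1]
finger_gap: 0.0125
yaw 178.2703067020596 tcp [ 0.5540695  -0.14184918  0.13362004] units(x20mm) [ 0.055 -0.104  0.181] q6 -0.36075102759252303 F [ 0.2 -0.3  0.1] gap 0.012470510756466912
[ 0.55409417 -0.14188633  0.1336564 ]
[311.33918693 221.89162503]
[ 0.55400311 -0.1418833   0.13363748]
[432.18886661 217.71622677]
[ 0.55387604 -0.14190347  0.1336014 ]
[229.47004189 237.01247321]
```

View pics/s5.png

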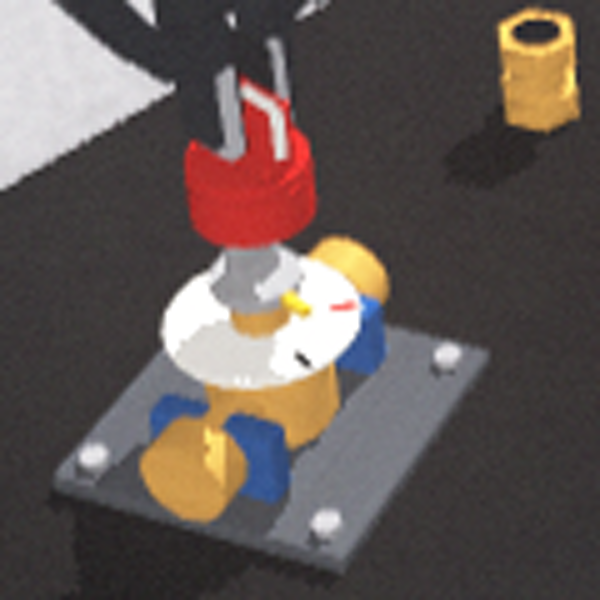

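View pics/wrist5.png

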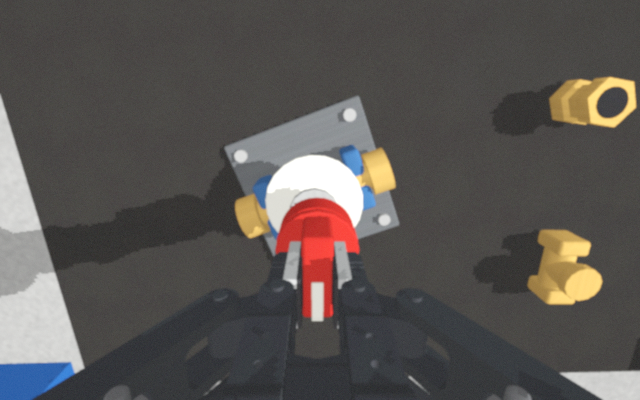

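```bash
python3 -m pendant '[[[0.055,-0.1,0.1],0,1],[[0,0,0],0,1]]'
cat > rel.py <<'E'
from h import *
from scipy.optimize import least_squares
c=cam("wrist");T=env.get_state()["tcp_pos"];print("tcp",T)
im=c["color"].astype(int);B,G,R=im[...,0],im[...,1],im[...,2]
red=((R>90)&(G<R*.55)&(B<R*.55));red[:185]=0
arc=np.array([(col,np.nonzero(red[:,col])[0][0]-.5) for col in range(283,353,2)],float)
th=np.linspace(0,2*np.pi,240)
def res(p):
    z=T[2]-.0305
    q=np.array([proj(c,[p[0]+.022*np.cos(t),p[1]+.022*np.sin(t),zz]) for zz in(z,z+.024) for t in th],np.float32)
    h=cv2.convexHull(q);return [cv2.pointPolygonTest(h,(float(a),float(b)),True) for a,b in arc]
k=least_squares(res,T[:2],diff_step=1e-4).x
def resd(e):
    def f(p):
        q=np.array([proj(c,[p[0]+.036*np.cos(t),p[1]+.036*np.sin(t),.053]) for t in th],np.float32)
        return [cv2.pointPolygonTest(q.reshape(-1,1,2),(float(a),float(b)),True) for a,b in e]
    return f
w=((R>150)&(G>150)&(B>140)).astype(np.uint8);m=np.zeros_like(w)
cv2.fillPoly(m,[np.int32([proj(c,[.5516+.042*np.cos(t),-.142+.042*np.sin(t),.053]) for t in th])],1)
w&=m
h=cv2.findContours(w,0,2)[0];e=max(h,key=cv2.contourArea)[:,0].astype(float)
r=least_squares(resd(e),[.5516,-.1425],diff_step=1e-4,loss="soft_l1",f_scale=.5)
print("knob-T",k-T[:2],"dial",r.x,"knob-dial (mm)",(k-r.x)*1e3,np.median(np.abs(resd(e)(r.x))))
E
python3 rel.py; python3 mv.py .5529 -.1439 .130
```

```text
clock: 17.52
tcp_pos: [0.5519, -0.1438, 0.1311]
orientation: [-0.0, 0.015, 1.0, 0.0]
wrist_force: [-0.6, 0.5, -0.5]
finger_gap: 0.013
tcp [ 0.55191809 -0.14381657  0.13114847]
knob-T [-2.39985767e-05  1.00598164e-03] dial [ 0.5511062  -0.14235683] knob-dial (mm) [ 0.78788323 -0.45376452] 0.705778491757142
yaw 178.23921973399533 tcp [ 0.55191809 -0.14381657  0.13114847] units(x20mm) [-0.049 -0.003  0.057] q6 -0.36485788087915255 F [ 0.1  0.3 -0.4] gap 0.012215231647266575
```

Knob and spindle axis agree to about 0.3–0.8 mm in the wrist image, within what the chamfer can take up. I'll lower in small steps, watching the force.

```bash
python3 -m pendant '[[[0,0,0.25],0,1],[[0,0,0.25],0,1],[[0,0,0.15],0,1],[[0,0,0],0,1]]'; python3 mv.py .5529 -.1439 .130
```

```text
clock: 18.08
tcp_pos: [0.5517, -0.1436, 0.1178]
orientation: [-0.0, 0.015, 1.0, 0.0]
wrist_force: [-0.0, 0.4, -0.4]
finger_gap: 0.0127
yaw 178.2512748114711 tcp [ 0.55174126 -0.14360443  0.11779207] units(x20mm) [-0.058 -0.013 -0.61 ] q6 -0.3648464076143829 F [-0.   0.4 -0.4] gap 0.012653555069296444
```

```bash
python3 -m pendant '[[[0,0,0.15],0,1],[[0,0,0],0,1]]'; python3 mv.py .5529 -.1439 .130
```

```text
clock: 18.32
tcp_pos: [0.5519, -0.1437, 0.1151]
orientation: [-0.0, 0.015, 1.0, -0.0]
wrist_force: [0.4, 0.5, -1.2]
finger_gap: 0.0129
yaw 178.252669894379 tcp [ 0.55194577 -0.14368715  0.11509815] units(x20mm) [-0.048 -0.009 -0.745] q6 -0.3648623754989424 F [ 0.4  0.5 -1.2] gap 0.012924254860294677
```

No contact force, with the underside 5 mm below the spindle top, so it is engaging. Continuing down.

```bash
python3 -m pendant '[[[0,0,0.2],0,1],[[0,0,0.2],0,1],[[0,0,0.1],0,1],[[0,0,0],0,1]]'; python3 mv.py .5529 -.1439 .104
python3 - <<'E'
from h import *
c=cam("scene")
im=c["color"][190:310,180:300];cv2.imwrite("pics/s6.png",cv2.resize(im,None,fx=5,fy=5,interpolation=cv2.INTER_CUBIC))
E
```

```text
clock: 18.82
tcp_pos: [0.5519, -0.1437, 0.1055]
orientation: [-0.0, 0.015, 1.0, -0.0]
wrist_force: [-1.3, 0.5, 2.2]
finger_gap: 0.0124
yaw 178.25272403203581 tcp [ 0.55191884 -0.14368266  0.1054648 ] units(x20mm) [-0.049 -0.009  0.073] q6 -0.36487505686342886 F [-1.3  0.5  2.2] gap 0.012436256266453451
```

View pics/s6.png

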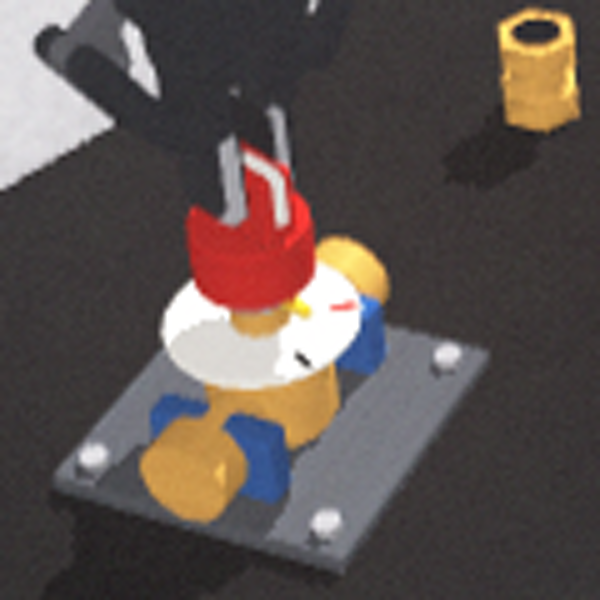

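The knob is seated on the collar: no spindle shows and force is starting. Now pressing.

```bash
python3 -m pendant '[[[0,0,0.15],0,1],[[0,0,0.15],0,1],[[0,0,0.15],0,1],[[0,0,0],0,1],[[0,0,0],0,1]]'; python3 mv.py .5529 -.1439 .0965
```

```text
clock: 19.5
tcp_pos: [0.5522, -0.1437, 0.0973]
orientation: [0.0, 0.015, 1.0, -0.0]
wrist_force: [-2.4, 1.3, 8.7]
finger_gap: 0.0125
yaw 178.25631226404533 tcp [ 0.55219955 -0.1437458   0.0972621 ] units(x20mm) [-0.035 -0.007  0.038] q6 -0.36486165965353534 F [-2.4  1.3  8.7] gap 0.012478056555394133
```

```bash
python3 -m pendant '[[[0,0,0.12],0,1],[[0,0,0.04],0,1],[[0,0,0],0,1]]'; python3 mv.py .5529 -.1439 .0945
```

```text
clock: 19.88
tcp_pos: [0.5523, -0.1438, 0.0956]
orientation: [0.001, 0.015, 1.0, -0.0]
wrist_force: [-5.5, 2.5, 19.6]
finger_gap: 0.0126
yaw 178.2542337455878 tcp [ 0.55230498 -0.14384554  0.0956409 ] units(x20mm) [-0.03  -0.002  0.057] q6 -0.3648528313633005 F [-5.5  2.5 19.6] gap 0.01259885105223494
```

```bash
python3 -m pendant '[[[0,0,0],0,1],[[0,0,0],-0.6,1],[[0,0,0],-0.6,1],[[0,0,0],-0.6,1],[[0,0,0],-0.6,1],[[0,0,0],-0.6,1],[[0,0,0],-0.6,1],[[0,0,0],0,1]]' 90; python3 mv.py .5529 -.1439 .0945
python3 -c "
from h import *
print(env.get_state()['ft_torque'])"
```

```text
clock: 20.88
tcp_pos: [0.5522, -0.1438, 0.0957]
orientation: [0.001, -0.173, 0.985, -0.001]
wrist_force: [-6.4, 2.7, 19.3]
finger_gap: 0.0121
yaw -160.11408650509946 tcp [ 0.55219281 -0.14381163  0.09572773] units(x20mm) [-0.032 -0.016  0.061] q6 -0.7423704453848025 F [-6.4  2.7 19.3] gap 0.012060767312901446
[0.58646364 1.60507928 0.0598311 ]
```

```bash
python3 -m pendant '[[[0,0,0],-0.7,1],[[0,0,0],-0.7,1],[[0,0,0],-0.7,1],[[0,0,0],-0.7,1],[[0,0,0],-0.7,1],[[0,0,0],-0.7,1],[[0,0,0],-0.7,1],[[0,0,0],0,1]]'; python3 mv.py .5529 -.1439 .0945
python3 -c "
from h import *
print(env.get_state()['ft_torque'])
c=cam('scene')
im=c['color'][190:310,180:300];cv2.imwrite('pics/s7.png',cv2.resize(im,None,fx=5,fy=5,interpolation=cv2.INTER_CUBIC))"
```

```text
clock: 21.88
tcp_pos: [0.552, -0.1439, 0.0957]
orientation: [0.0, -0.417, 0.909, -0.001]
wrist_force: [-6.6, 2.4, 20.0]
finger_gap: 0.0118
yaw -130.71385205940214 tcp [ 0.55202593 -0.14390721  0.09574915] units(x20mm) [-0.029 -0.033  0.062] q6 -1.2555763294834343 F [-6.6  2.4 20. ] gap 0.011782802832883103
[0.56700209 1.73674919 0.03326299]
```

View pics/s7.png

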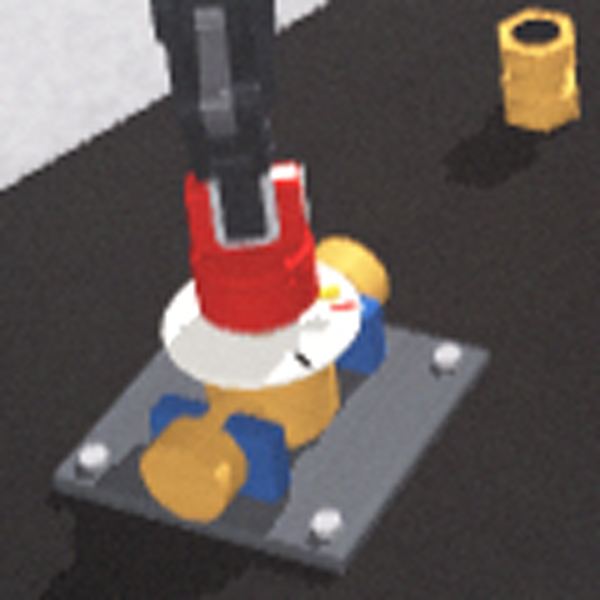

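The nib follows and is now just short of the red mark. I'll turn a bit further until the torque shows the stop.

```bash
python3 -m pendant '[[[0,0,0],-0.5,1],[[0,0,0],-0.5,1],[[0,0,0],-0.3,1],[[0,0,0],0,1],[[0,0,0],0,1]]'; python3 mv.py .5529 -.1439 .0945
python3 -c "
from h import *
print(env.get_state()['ft_torque'])
c=cam('scene')
im=c['color'][190:310,180:300];cv2.imwrite('pics/s8.png',cv2.resize(im,None,fx=5,fy=5,interpolation=cv2.INTER_CUBIC))
c=cam('top')
im=c['color'][170:270,375:475];cv2.imwrite('pics/t8.png',cv2.resize(im,None,fx=6,fy=6,interpolation=cv2.INTER_CUBIC))"
```

```text
clock: 22.55
tcp_pos: [0.5529, -0.1442, 0.0958]
orientation: [0.001, -0.478, 0.879, -0.001]
wrist_force: [-4.0, 2.3, 18.5]
finger_gap: 0.012
yaw -122.95451635836491 tcp [ 0.5529208  -0.14418882  0.09576294] units(x20mm) [-0.012  0.009  0.063] q6 -1.3909975428049923 F [-4.   2.3 18.5] gap 0.012013176879273278
[ 0.41402442  1.25695319 -0.02252299]
```

View pics/s8.png

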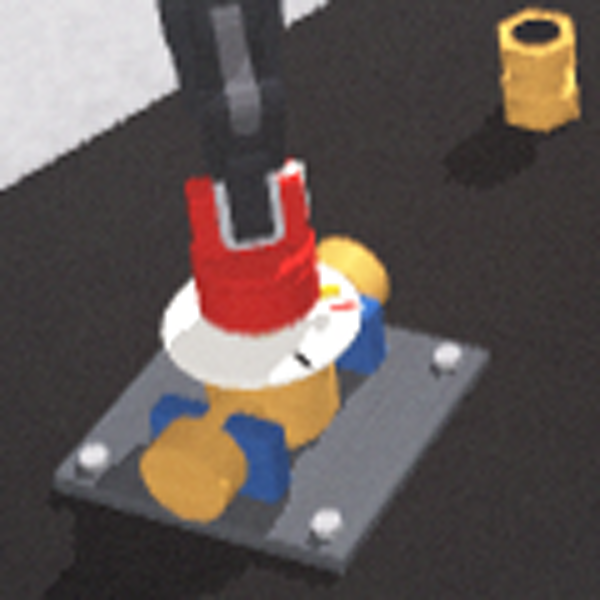

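View pics/t8.png

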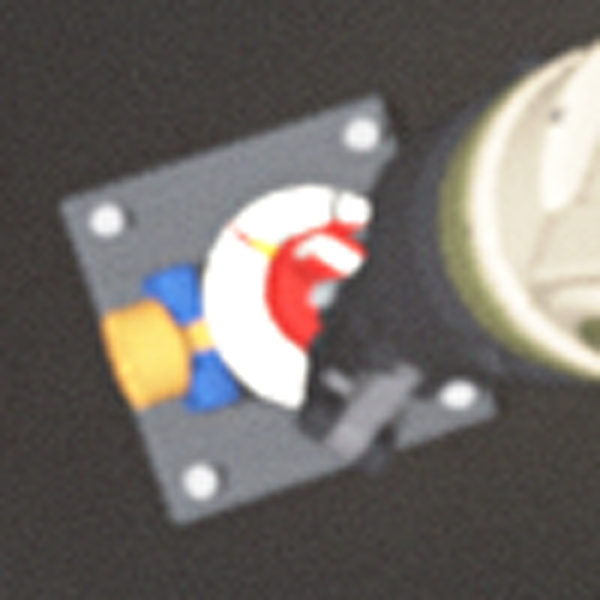

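```bash
python3 - <<'E'
from h import *
d=np.array([.5516,-.1439])
for n,box in(("top",(415,425,203,215)),("scene",(240,256,243,252))):
    c=cam(n);im=c["color"].astype(int);B,G,R=im[...,0],im[...,1],im[...,2]
    m=(R>150)&(G>120)&(B<110)&(R-B>90);k=np.zeros_like(m);k[box[2]:box[3],box[0]:box[1]]=1;m&=k
    ys,xs=np.nonzero(m);print(n,list(zip(xs,ys)))
    if len(xs):
        p=np.array([atz(c,q,.063)[:2] for q in zip(xs,ys)]).mean(0)-d;print(np.degrees(np.arctan2(p[1],p[0])),np.linalg.norm(p))
s=env.get_state();print(s["clock"],s["wrist_force"],s["qvel"].round(4))
E
```

```text
top [(np.int64(420), np.int64(211)), (np.int64(421), np.int64(211)), (np.int64(420), np.int64(212))]
45.26955199273865 0.020914666204269308
scene [(np.int64(251), np.int64(243)), (np.int64(252), np.int64(243)), (np.int64(253), np.int64(243)), (np.int64(254), np.int64(243)), (np.int64(255), np.int64(243)), (np.int64(249), np.int64(244)), (np.int64(251), np.int64(244)), (np.int64(252), np.int64(244)), (np.int64(253), np.int64(244)), (np.int64(254), np.int64(244)), (np.int64(255), np.int64(244)), (np.int64(250), np.int64(245)), (np.int64(251), np.int64(245)), (np.int64(252), np.int64(245)), (np.int64(253), np.int64(245)), (np.int64(254), np.int64(245)), (np.int64(255), np.int64(245)), (np.int64(251), np.int64(246)), (np.int64(252), np.int64(246)), (np.int64(253), np.int64(246)), (np.int64(254), np.int64(246)), (np.int64(255), np.int64(246)), (np.int64(245), np.int64(247)), (np.int64(246), np.int64(247)), (np.int64(247), np.int64(247)), (np.int64(251), np.int64(247)), (np.int64(252), np.int64(247)), (np.int64(253), np.int64(247)), (np.int64(254), np.int64(247)), (np.int64(255), np.int64(247)), (np.int64(244), np.int64(248)), (np.int64(245), np.int64(248)), (np.int64(246), np.int64(248)), (np.int64(247), np.int64(248)), (np.int64(254), np.int64(248)), (np.int64(255), np.int64(248))]
53.503888850804984 0.036662994240194834
22.75 [-4.77866592  2.09648936 18.12223016] [-0.0004 -0.001  -0.0006  0.002   0.0014  0.0023]
```

```bash
python3 -c "
from h import *
print(env.hand_in())"
```

```text
the job is handed in; nothing more can be done
None
```

I gripped the red knob across its bar, lined up its D-hole and pushed it home on the spindle. I pressed it down to about the bottom of the spring, then turned it anticlockwise to the stop. I handed in at about 22.8 s, still holding it pressed at 90 N grip; no verdict is reported.

**Last checks:**
- **Pressed:** the tool was about 9 mm below where the knob seated, with about 18 N upward at the wrist. That is more than the spring's 12 N, so it was on the bottom stop. I did not have a direct reading of the press depth.
- **Turned:** in the top picture the yellow nib was at about 45°, against 47–50° measured for the red mark. That puts the spindle a few degrees from the stop, within the 16° allowed. The scene picture gave 53.5°, but that selection also picked up brass pixels, so I did not use it.
- **Flat to flat:** the tool put the knob at about 57°. It leads the spindle by about 0.2 rad, roughly the stated play and under the 0.3 rad limit.
- **Stop torque:** the wrist moment about the vertical changed by only about 0.06 N m near the end, so the torque only weakly confirms the stop. The nib position is the better evidence.
- **Sideways load:** there was a steady side force of about 5 N while pressing.
- **Other objects:** I did not touch the tee, coupling, carton or look-alike knobs on the way, but I did not re-measure their positions at the end.

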